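# Put the balance's check weights away

## Robot

A 6-joint arm with a two-finger parallel gripper is mounted at the origin on the work surface. World frame = base frame: x ahead of the robot, y to its left, z up, the work surface at z = 0. Lengths are in m, angles in degrees, forces in N, time in s.
With the tool pointing down it reaches from about 0.325 to 0.775 m from the base axis. Payload 5.5 kg.
Tool frame: the origin (TCP) lies at the centre of the arm's flange, where the gripper is bolted on; the fingertips stand 182 mm ahead of it and the grasp point (between the pads) lies 163 mm ahead of it; z points along the fingers, y is the line along which they close (so a half turn about z gives the same grasp; the last joint's range is limited). The gripper opens to 88 mm and grips with 3 to 60 N. Pads are 20 mm wide; open, the fingers measure 115 mm over their backs; the gripper's body (75 mm by 178 mm) begins 61 mm behind the grasp point.
Start: joints at [-69.597, 5.22, 70.514, -0, 104.267, -3.249], TCP at [0.241, -0.55, 0.405] pointing down, gripper open.
Joint ranges: [-164.24, 164.24], [-49.07, 125.15], [9.68, 141.18], [-86.29, 266.29], [3.28, 154.24], [-151.56, 151.56]. Speed limits (degrees/s): [147.25, 147.25, 172.46, 180, 180, 180].

## Interface

Orientations are given as [roll, pitch, yaw] about the fixed x, y, z axes, in that order (R = Rz(yaw) Ry(pitch) Rx(roll)).
In Python, from station import r, optics, order gives the robot as it stands (r), with the cameras (optics) and the job (order). Calls block until the motion is done:
- r.reach(position, orientation): joint-space move of the TCP to a pose.
- r.servo_line(position, rotation=None, speed=0.15): straight line of the TCP; rotation=None keeps the orientation; speed is the mean speed in m/s.
- r.move_joints(angles): joint-space move.
- r.let_go() and r.grab(squeeze=None): open the fingers fully, or close them until they stop; squeeze is the grip in N (None keeps the last).
- r.wait(seconds).
- r.inverse_kinematics(position, orientation): joint angles nearest the present ones, or None.
- r.sense(): the state.
- optics.snapshot(name): name is "scene" or "top"; returns a dict with "frame" (400x640x3 uint8, red, green, blue), "fx", "fy", "cx", "cy" (pixels), "R" (3x3) and "t" (3): a world point X has camera coordinates R X + t. Camera axes: x right, y down, z forward; pixel columns grow to the right and rows downward; lengths in m; the calibration is good to about 2 mm. A picture is of the moment at which its call begins. There is no depth.
A pose or a line that the arm cannot do raises r.IKError and nothing moves.
- order.hand_in(): hands the job in; it is judged then, once.
The state is a dict: "clock": time; "joints": joint angles; "joint_vel": joint speeds; "joint_torque": joint torques, N m; "tcp_pos": TCP position; "orientation": TCP orientation; "contact_force": force on the tool from outside, world axes, zero at the start; "torque": the same for the moment, N m; "opening": finger opening in m; "gripper_force": force on a finger pad.
Only numpy, scipy, OpenCV 4.12 (cv2) and the standard library are available. Lean on these libraries where they do the work, as an engineer would, in place of code of your own. Each camera call takes 0.05 s, during which the arm holds its last target. There are 200 camera calls.

## Task

The balance check is finished: take the stack of steel check weights off the balance pan, one at a time from the top down, and set each upright in its own wooden cup, the smallest weight in the cup with the smallest recess and so on up to the largest, leaving the rest of the stack standing on the pan meanwhile. Set each one down flat on the floor of its recess before fetching the next, never tip a weight over or let it fall, and do not knock the glass beaker standing beyond the balance.

Things in the scene. Friction and masses are not known exactly. Their poses are not given: they have to be found in the camera images.
- weight24: plain stainless-steel disc, the smallest (top of the stack): diameter 24 mm, height 24 mm, about 85 g (varies by a fifth). Origin at the centre of its underside, z up along its axis.
- weight38: plain stainless-steel disc, the second smallest (second from the top): diameter 38 mm, height 24 mm, about 214 g (varies by a fifth). Origin at the centre of its underside, z up along its axis.
- weight52: plain stainless-steel disc, the second largest (third from the top): diameter 52 mm, height 24 mm, about 400 g (varies by a fifth). Origin at the centre of its underside, z up along its axis.
- weight66: plain stainless-steel disc, the largest (bottom of the stack): diameter 66 mm, height 24 mm, about 645 g (varies by a fifth). Origin at the centre of its underside, z up along its axis.
- cup66: low round wooden cup with a flat, dark-floored recess of diameter 80 mm, made for the 66 mm weight (7 mm play all round). Outside diameter 96 mm, height 12 mm, recess floor 6 mm above the bench, so a seated weight stands 18 mm above the rim. Fixed to the bench. Origin at the centre of its underside, on the bench.
- cup52: low round wooden cup with a flat, dark-floored recess of diameter 66 mm, made for the 52 mm weight (7 mm play all round). Outside diameter 82 mm, height 12 mm, recess floor 6 mm above the bench, so a seated weight stands 18 mm above the rim. Fixed to the bench. Origin at the centre of its underside, on the bench.
- cup38: low round wooden cup with a flat, dark-floored recess of diameter 52 mm, made for the 38 mm weight (7 mm play all round). Outside diameter 68 mm, height 12 mm, recess floor 6 mm above the bench, so a seated weight stands 18 mm above the rim. Fixed to the bench. Origin at the centre of its underside, on the bench.
- cup24: low round wooden cup with a flat, dark-floored recess of diameter 38 mm, made for the 24 mm weight (7 mm play all round). Outside diameter 54 mm, height 12 mm, recess floor 6 mm above the bench, so a seated weight stands 18 mm above the rim. Fixed to the bench. Origin at the centre of its underside, on the bench.
- balance: low white balance, fixed; housing 40 mm high, round metal pan of 104 mm diameter, its top 50 mm above the bench. On the pan stand the weights in one stack 96 mm high, largest at the bottom, each a few mm off-centre. Origin under the pan's centre, on the bench; the housing reaches 120 mm to -x (display side), 65 mm to +x and 75 mm to either side in y.
- beaker: small empty glass beaker, loose and easily knocked over, 50 mm across the rim, 70 mm high, standing beyond the balance. Origin at the centre of its underside.

How it is judged:
By the outcome, as a careful person would: the job done as asked, in the order asked, and still so for the second after the job is handed in, with the robot touching nothing.
It also fails if it takes over 102 s, if anything falls off the work surface, if the arm or the gripper's body presses on something with over 40 N, if the wrist force passes 120 N, or if a joint passes its speed limit or range.

## Working session

There is one attempt and no reset: what is moved stays moved. The work goes in short steps, each a Python script; the robot and the scene stay as the last script left them, time stands still between calls to the robot, and variables do not carry over. Pictures are saved under pics/ and viewed, at most 14 in all, crops included, and the job is handed in when it is done.

```bash
ls; mkdir -p pics
python3 - <<'E'
from station import r, optics, order
import cv2,numpy as np,pickle
for n in("scene","top"):
    s=optics.snapshot(n); cv2.imwrite(f"pics/{n}0.png",s["frame"][:,:,::-1]); pickle.dump(s,open(n+"0.pkl","wb"))
    R=np.array(s["R"]);print(n,s["fx"],s["cx"],s["cy"],-R.T@s["t"],R[2])
s=r.sense();print(s["clock"],s["orientation"],s["opening"])
E
```

```text
pics
station.py
scene 409.1040681898557 320.84448316593995 195.69881961787445 [1.22199196 0.16146259 0.55724045] [-0.78897936 -0.21436922 -0.57581022]
top 412.54824510005125 322.6055021785665 202.61127838073782 [ 0.43278494 -0.00126719  1.11457595] [ 0.12553936  0.00965234 -0.99204168]
0.1 [-1.79898186e+02 -6.70588544e-03  2.36547467e+01] 0.0878206584584999
```

View pics/scene0.png

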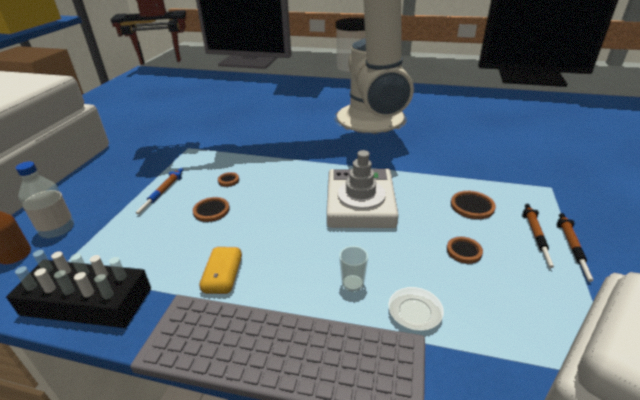

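View pics/top0.png

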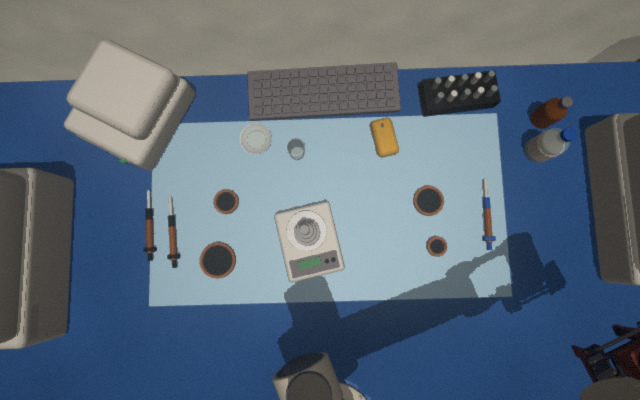

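```bash
cat > vis.py <<'E'
import cv2,numpy as np,pickle
from scipy.optimize import least_squares
S={n:pickle.load(open(n+"0.pkl","rb")) for n in("scene","top")}
def proj(s,X):
    c=np.asarray(X)@np.array(s["R"]).T+s["t"]
    return np.c_[s["fx"]*c[:,0]/c[:,2]+s["cx"],s["fy"]*c[:,1]/c[:,2]+s["cy"]]
def ray(s,u,v,z):
    R=np.array(s["R"]);d=R.T@[(u-s["cx"])/s["fx"],(v-s["cy"])/s["fy"],1];o=-R.T@s["t"]
    return o+d*(z-o[2])/d[2]
A=np.linspace(0,2*np.pi,73)[:-1]
def circ(x,y,z,rad): return np.c_[x+rad*np.cos(A),y+rad*np.sin(A),0*A+z]
def hull(s,x,y,z0,z1,rad):
    return cv2.convexHull(proj(s,np.r_[circ(x,y,z0,rad),circ(x,y,z1,rad)]).astype(np.float32))
E
python3 - <<'E'
from vis import *
rough={"cup66":(217,260),"cup52":(429,200),"cup38":(226,201),"cup24":(437,246)}
for n,(u,v) in rough.items():
    p=ray(S["top"],u,v,.012); rad={"cup66":.048,"cup52":.041,"cup38":.034,"cup24":.027}[n]; C={}
    for k,s in S.items():
        f=s["frame"].astype(int); lab=(f[:,:,0]>f[:,:,2]+8)|(f.max(2)<70)
        q=proj(s,[p])[0]; m=np.zeros((400,640),np.uint8); cv2.circle(m,tuple(int(i) for i in q),32,1,-1)
        _,_,_,_=cv2.connectedComponentsWithStats(m); m=(m&lab).astype(np.uint8)
        cs,_=cv2.findContours(m,cv2.RETR_EXTERNAL,cv2.CHAIN_APPROX_NONE)
        C[k]=cv2.convexHull(max(cs,key=cv2.contourArea))[:,0].astype(float)+0; C[k]=max(cs,key=cv2.contourArea)[:,0].astype(float)
    def res(x):
        return np.concatenate([[cv2.pointPolygonTest(hull(S[k],x[0],x[1],x[2]-.012,x[2],x[3]),tuple(c),True)-.5 for c in C[k]] for k in C])
    o=least_squares(res,[p[0],p[1],.012,rad],x_scale=.01,diff_step=1e-3,loss="soft_l1")
    rr=[np.mean(res(o.x)[:len(C["scene"])]),np.mean(res(o.x)[len(C["scene"]):])]
    print(n,o.x.round(4),"rms px",np.sqrt(np.mean(res(o.x)**2)).round(2),np.round(rr,2))
a=S["scene"]["frame"][135:235,310:410];b=S["top"]["frame"][190:270,265:345]
cv2.imwrite("pics/stack.png",np.hstack([cv2.resize(a,(400,400),interpolation=3),cv2.resize(b,(400,400),interpolation=3)])[:,:,::-1])
E
```

```text
cup66 [0.4273 0.2953 0.0141 0.0465] rms px 0.41 [ 0.17 -0.13]
cup52 [ 0.5706 -0.275   0.0139  0.0395] rms px 0.45 [ 0.19 -0.16]
cup38 [0.5844 0.2735 0.0143 0.0325] rms px 0.4 [ 0.12 -0.12]
cup24 [ 0.4477 -0.2893  0.0144  0.0255] rms px 0.5 [ 0.31 -0.18]
```

View pics/stack.png

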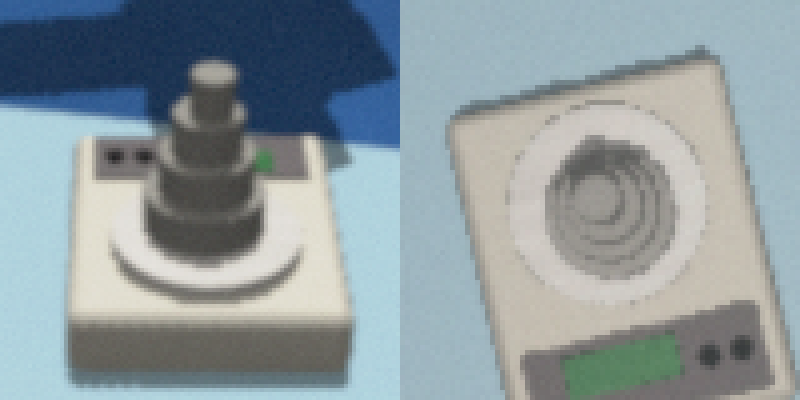

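```bash
cat > stack.py <<'E'
from vis import *
from scipy.optimize import minimize
from scipy.ndimage import map_coordinates
G={}
for k,s in S.items():
    g=cv2.cvtColor(s["frame"],cv2.COLOR_RGB2GRAY).astype(np.float32); g=cv2.GaussianBlur(g,(0,0),.8)
    G[k]=np.minimum(np.hypot(cv2.Sobel(g,5,1,0),cv2.Sobel(g,5,0,1)),60)
def samp(k,P): return map_coordinates(G[k],[P[:,1],P[:,0]],order=1).mean()
W={}
p0=ray(S["top"],304.4,229.6,.146); print("w24 rough",p0)
im={k:cv2.resize(s["frame"],None,fx=6,fy=6,interpolation=cv2.INTER_CUBIC)[:,:,::-1].copy() for k,s in S.items()}
for d,zt in((24,.146),(38,.122),(52,.098),(66,.074)):
    rad=d/2000
    def sc(x):
        h=circ(x[0],x[1],x[2],rad); b=circ(x[0],x[1],x[2]-.024,rad)
        o=-np.array(S["scene"]["R"]).T@S["scene"]["t"]; f=(b[:,:2]-x[:2])@(o[:2]-x[:2])>-.0
        return -(samp("scene",proj(S["scene"],h[f]))+samp("top",proj(S["top"],h))+.7*samp("scene",proj(S["scene"],b[f])))
    g=[np.array([p0[0]+i,p0[1]+j,zt+l]) for i in np.arange(-.014,.015,.002) for j in np.arange(-.014,.015,.002) for l in(-.003,0,.003)]
    b=min(g,key=sc); o=minimize(sc,b,method="Nelder-Mead",options=dict(initial_simplex=[b,b+[.002,0,0],b+[0,.002,0],b+[0,0,.002]]))
    print(d,o.x.round(4),round(o.fun,1)); W[d]=o.x
    for k,s in S.items():
        for z in (o.x[2],o.x[2]-.024)[:2 if k=="scene" else 1]:
            P=proj(s,circ(o.x[0],o.x[1],z,rad)); cv2.polylines(im[k],[np.round((P+.5)*6).astype(int)],True,(0,0,255),1)
cv2.imwrite("pics/fit.png",np.hstack([im["scene"][140*6:215*6,325*6:391*6],im["top"][195*6:270*6,270*6:336*6]]))
E
python3 stack.py
```

```text
w24 rough [0.49273911 0.05265958 0.146     ]
24 [0.4961 0.0544 0.1501] -142.8
38 [0.5006 0.0351 0.123 ] -134.9
52 [0.4815 0.0512 0.0917] -136.9
66 [0.4901 0.0518 0.0726] -156.6
```

View pics/fit.png

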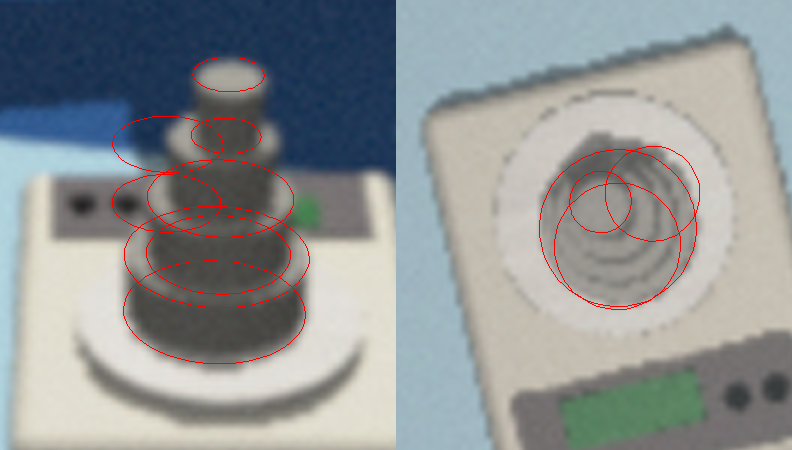

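```bash
sed -i 's/np.arange(-.014,.015,.002)/np.arange(-.006,.0061,.001)/g; s/l in(-.003,0,.003)/l in(0,)/; s/pics\/fit/pics\/fit2/; s/^p0=.*/p0=np.array([.492,.053,0])/' stack.py
sed -i 's/        return -(/        return 1e7*np.sum(np.maximum(abs(x-[.492,.053,zt+.001])-[.007,.007,.0025],0)) -(/' stack.py
python3 stack.py
python3 - <<'E'
from station import r, optics, order
for n,p in dict(s=(.493,.053),c66=(.4273,.2953),c52=(.5706,-.275),c38=(.5844,.2735),c24=(.4477,-.2893)).items():
  for z in(.2,.4):
    for yaw in(0,180):
        q=r.inverse_kinematics([*p,z],[180,0,yaw]); print(n,z,yaw,None if q is None else [round(float(i)) for i in q])
E
```

```text
24 [0.492  0.0515 0.1473] -142.8
38 [0.4902 0.0541 0.1232] -127.9
52 [0.485  0.0525 0.0976] -134.5
66 [0.4901 0.0518 0.0726] -156.6
s 0.2 0 [2, -8, 104, 0, 84, 92]
s 0.2 180 [2, -8, 104, 0, 84, -88]
s 0.4 0 [2, -11, 87, 0, 104, 92]
s 0.4 180 [2, -11, 87, 0, 104, -88]
c66 0.2 0 [31, -4, 101, 0, 83, 121]
c66 0.2 180 [31, -4, 101, 0, 83, -59]
c66 0.4 0 [31, -7, 83, 0, 104, 121]
c66 0.4 180 [31, -7, 83, 0, 104, -59]
c52 0.2 0 [-29, 13, 82, 0, 84, 61]
c52 0.2 180 [-29, 13, 82, 0, 84, -119]
c52 0.4 0 [-29, 10, 65, 0, 104, 61]
c52 0.4 180 [-29, 10, 65, 0, 104, -119]
c38 0.2 0 [22, 15, 80, 0, 85, 112]
c38 0.2 180 [22, 15, 80, 0, 85, -68]
c38 0.4 0 [22, 12, 63, 0, 105, 112]
c38 0.4 180 [22, 12, 63, 0, 105, -68]
c24 0.2 0 [-37, -2, 99, 0, 83, 53]
c24 0.2 180 [-37, -2, 99, 0, 83, -127]
c24 0.4 0 [-37, -5, 81, 0, 104, 53]
c24 0.4 180 [-37, -5, 81, 0, 104, -127]
```

View pics/fit2.png

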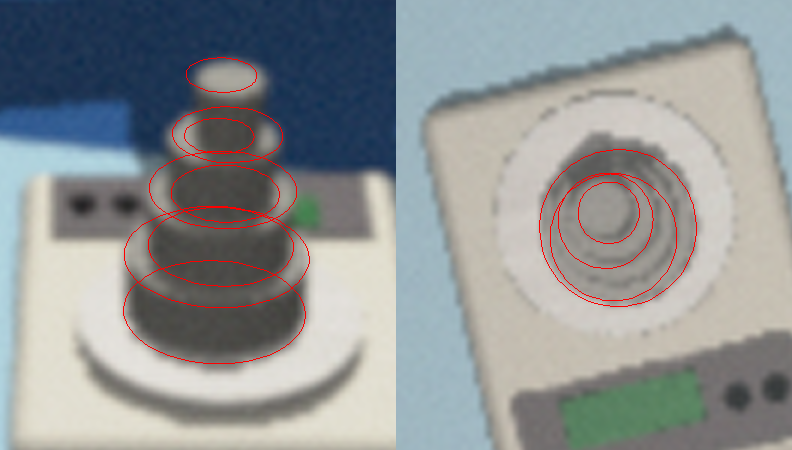

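Run:
```python
from vis import *
a=S["top"]["frame"][212:252,284:334]
a=cv2.createCLAHE(3,(2,2)).apply(cv2.cvtColor(a,cv2.COLOR_RGB2GRAY))
cv2.imwrite("pics/z.png",cv2.resize(a,None,fx=14,fy=14,interpolation=cv2.INTER_CUBIC))
```

```text
(no output)
```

View pics/z.png

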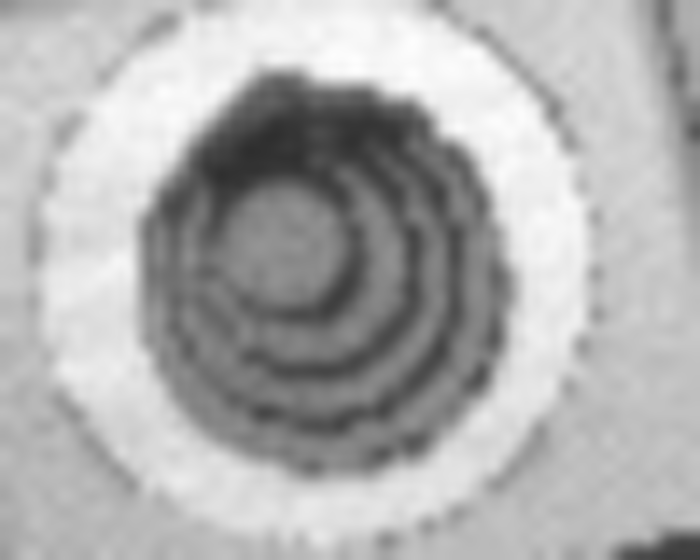

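Run:
```python
from vis import *
for d,z,u,v,c in((24,.146,281,243,231),(38,.122,295,259,222),(52,.098,300,265,221),(66,.074,317,279,215.5)):
    q=((u+.5)/14-.5+284,(v+.5)/14-.5+212)
    p=ray(S["top"],*q,z); P=proj(S["scene"],[p])[0]
    print(d,p.round(4),"scene col pred",P[0].round(2),"seen",round((c+.5)/6-.5+325,2),"row in crop",(P[1]-139.5)*6)
```

```text
24 [0.4945 0.0545 0.146 ] scene col pred 362.58 seen 363.08 row in crop 81.99505371750706
38 [0.4932 0.0535 0.122 ] scene col pred 361.82 seen 361.58 row in crop 140.79640011882128
52 [0.4935 0.054  0.098 ] scene col pred 361.62 seen 361.42 row in crop 200.46437165232345
66 [0.4924 0.0523 0.074 ] scene col pred 360.55 seen 360.5 row in crop 255.26392774551556
```

```bash
cat > job.py <<'E'
from station import r, optics, order
import numpy as np,cv2
O=[180,0,0]; H=.40; GRIP=.192  # TCP height above the held weight's underside
W={24:(.4945,.0545,.122),38:(.4932,.0535,.098),52:(.4935,.0540,.074),66:(.4924,.0523,.050)}
C={24:(.4477,-.2893),38:(.5844,.2735),52:(.5706,-.275),66:(.4273,.2953)}
def fz(): return r.sense()["contact_force"][2]
def pick(d,N=35):
    x,y,z=W[d]
    r.reach([x,y,H],O); r.servo_line([x,y,z+GRIP+.03],speed=.2); r.servo_line([x,y,z+GRIP],speed=.06)
    f=fz(); r.grab(N); s=r.sense(); print(d,"opening",s["opening"],"grip",s["gripper_force"],"F",s["contact_force"].round(2) if hasattr(s["contact_force"],"round") else s["contact_force"])
    r.servo_line([x,y,z+GRIP+.02],speed=.05); r.servo_line([x,y,H],speed=.2)
    s=r.sense(); print("lifted: opening",s["opening"],"dFz",fz()-f,"clock",s["clock"])
def place(d,floor=.006):
    x,y=C[d]; r.reach([x,y,H],O); r.servo_line([x,y,floor+GRIP+.02],speed=.2)
    r.servo_line([x,y,floor+GRIP+.003],speed=.04); r.wait(.2); b=fz(); z=floor+GRIP+.003
    while fz()-b<1.5 and z>floor+GRIP-.004:
        z-=.0005; r.servo_line([x,y,z],speed=.01)
    print("down at",round(z-GRIP,4),"dF",fz()-b,"tcp",r.sense()["tcp_pos"])
    r.let_go(); r.wait(.2); r.servo_line([x,y,z+.03],speed=.1); r.servo_line([x,y,.36 if d<50 else .3],speed=.25); print("clock",r.sense()["clock"])
def snap(tag):
    for n in("scene","top"): cv2.imwrite(f"pics/{n}_{tag}.png",optics.snapshot(n)["frame"][:,:,::-1])
E
python3 - <<'E'
from job import *
pick(24); snap("p24")
E
```

```text
24 opening 0.022318738700298196 grip 35.00001132488251 F [-1.19  0.47  0.38]
lifted: opening 0.022245193072424164 dFz 0.056093089389066764 clock 5.5833
```

View pics/scene_p24.png

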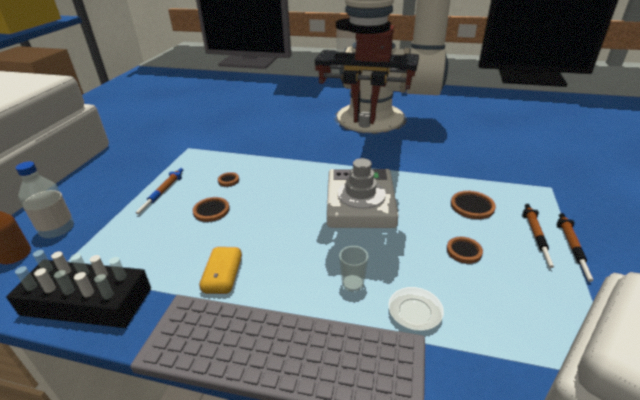

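```bash
sed -i 's/^def fz.*/def fz(n=6):\n    v=[]\n    for _ in range(n): v.append(r.sense()["contact_force"][2]); r.wait(.015)\n    return float(np.mean(v))/; s/fz()-b<1.5/fz()-b<3/' job.py
python3 - <<'E'
from job import *
v=[]
for _ in range(10): v.append(r.sense()["contact_force"][2]); r.wait(.015)
print(np.round(v,2))
place(24); snap("d24")
E
```

```text
[-1.39 -1.3  -0.84 -0.72 -0.64 -0.88 -0.19 -0.62 -0.95 -0.88]
down at 0.0055 dF 5.656263527780911 tcp [ 0.44774114 -0.28931359  0.1979845 ]
clock 14.175
```

```bash
cat >> job.py <<'E'
def crops(tag,d):
    from vis import S,proj
    out=[]
    for n in("scene","top"):
        a=cv2.imread(f"pics/{n}_{tag}.png")
        for p in((*C[d],.02),(.493,.053,.09)):
            u,v=proj(S[n],[p])[0].astype(int); out.append(cv2.resize(a[v-32:v+32,u-32:u+32],(300,300),interpolation=2))
    cv2.imwrite(f"pics/c_{tag}.png",np.vstack([np.hstack(out[:2]),np.hstack(out[2:])]))
E
python3 -c "
from job import *
crops('d24',24)"
```

```text
(no output)
```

View pics/c_d24.png

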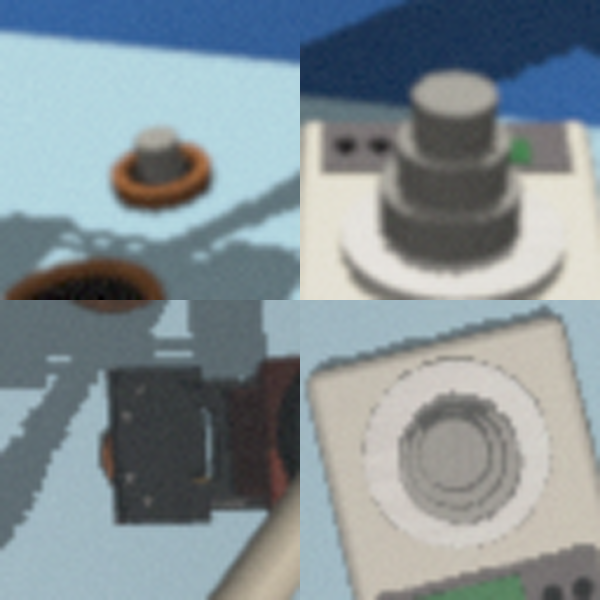

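Run:
```python
from job import *
pick(38); place(38); snap("d38"); crops("d38",38)
```

```text
38 opening 0.03619484250840063 grip 34.99999165534973 F [-0.26 -0.4  -0.32]
lifted: opening 0.036119833158644324 dFz -2.8228191412489103 clock 18.8833
down at 0.0055 dF 4.789657023115645 tcp [0.58442547 0.27350259 0.19802435]
clock 26.7667
```

View pics/c_d38.png

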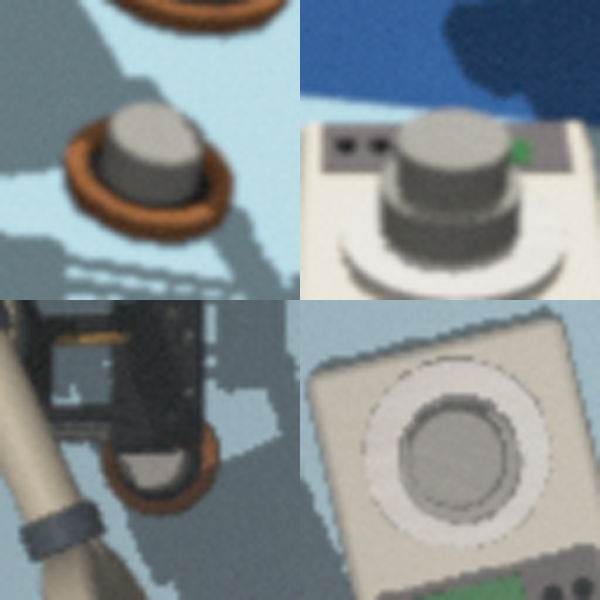

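Run:
```python
from job import *
pick(52,45); place(52); snap("d52"); crops("d52",52)
```

```text
52 opening 0.049755900858957626 grip 45.000091195106506 F [ 0.12 -2.61  0.14]
lifted: opening 0.04986067562159534 dFz -3.85163934438293 clock 31.175
down at 0.0055 dF 4.647828305371514 tcp [ 0.57065196 -0.27501284  0.19807998]
clock 38.975
```

View pics/c_d52.png

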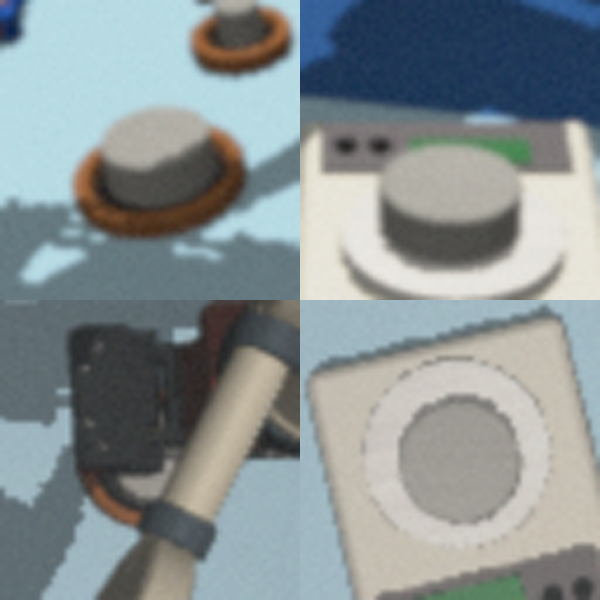

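Run:
```python
from job import *
pick(66,58); place(66); r.reach([.35,.0,.42],O); snap("end")
im=cv2.imread("pics/top_end.png")[110:310,130:520]; cv2.imwrite("pics/end.png",np.vstack([cv2.resize(im,(780,400))[:400],np.zeros((1,780,3),np.uint8)]))
im=cv2.imread("pics/scene_end.png")[130:310,150:530]; cv2.imwrite("pics/end2.png",cv2.resize(im,(760,360)))
```

```text
66 opening 0.06411994522548124 grip 58.00032198429108 F [-0.29 -0.62  0.95]
lifted: opening 0.06416920115641554 dFz -6.733794522994849 clock 43.8333
down at 0.0055 dF 8.478498425764622 tcp [0.4273572  0.2953541  0.19816123]
clock 51.175
```

View pics/end.png

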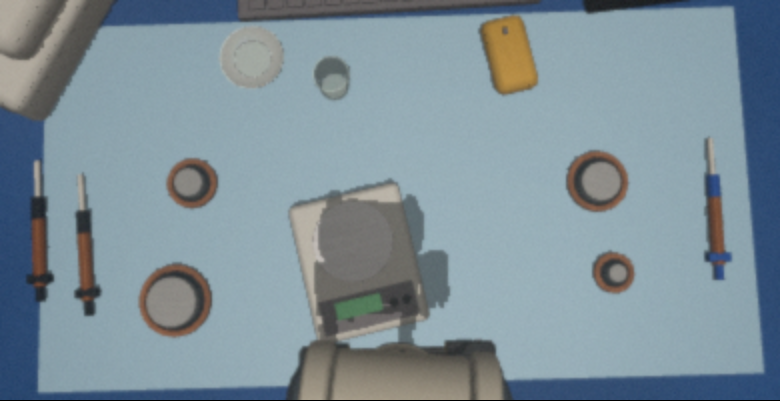

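View pics/end2.png

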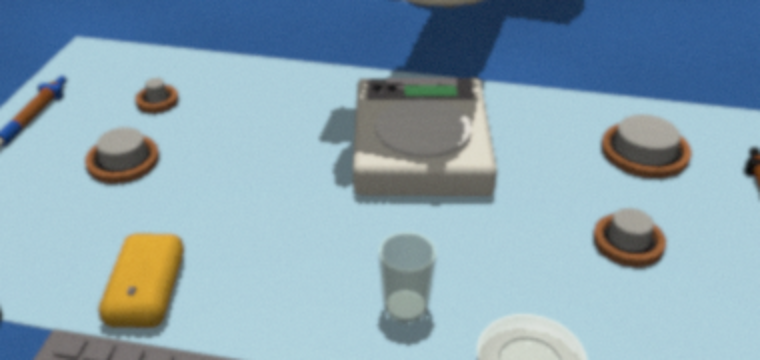

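```bash
python3 -c "
from station import r, optics, order
print(order.hand_in())"
```

```text
the job is handed in; nothing more can be done
None
```

All four weights are seated upright in their matching cups, moved from the top down. The final pictures show the beaker still standing, and the job was handed in after about 51 s of robot time.

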